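# Put the strop away in the latched sharpening case

### The job

Clear the leather strop off the lid of the sharpening case by laying it down flat on the black rubber mat, let go of it, swing the steel latch lever round clear of the lid and open the lid all the way, so that it stays standing open. Then take the strop again and lay it flat inside the case, its handle in the gap between the two stones. Do not drop the strop, and do not disturb the other things on the bench.

Things in the scene. Friction and masses are not known exactly. Their poses are not given: they have to be found in the camera images.
- case: low plywood sharpening case fixed to the bench, 150 mm deep (its x), 270 mm wide (its y), box 60 mm high, walls 8 mm, inner floor 8 mm above the bench. Origin: centre of its underside; x points from its front (the robot's side) to the hinges at the back, z up. Inside, its -y end is an open bay for the strop's paddle: x -67 to 67, y -127 to 13 mm.
- case_floor (a point): point on the inner floor where the strop's origin belongs (case x 0, y -60, z 8 mm); axes as the case
- stone_gap (a point): middle of the gap for the strop's handle, on the inner floor at the case's +y end (case x 0, y 69, z 8 mm). A fixed grey sharpening stone lies on either side, 112 mm long (y 13 to 125), 42 mm wide, top 47 mm above the bench; the gap is 46 mm wide (x -23 to 23): too narrow for fingers beside the handle, so the strop goes in held by its paddle.
- lid_tray (a point): middle of the tray's floor on the lid's top (case x 33, y -58, z 71 mm when closed), in which the strop's paddle starts. Three walls 22 mm high, 8 mm thick; inside 60 mm wide (along x), 128 mm long (y -122 to 6), open towards +y. The walls are as high as the paddle: only the handle can be gripped there.
- lid (a joint): angle of the lid, rad: 0 closed, 1.85 fully open (leaning back on its stop). Its hinge is stiff: it stays where it is left and takes about 5 N at the pull to move. It cannot open until the latch is clear of it. The lid is a 10 mm board of 150 x 270 mm, top 71 mm above the bench.
- lid_pull (a point): gripping point of the lid's pull, a pale wooden tongue that sticks out 50 mm from the lid's front edge towards the robot, 26 mm wide (along the case's y), 14 mm thick; at case x -103, y 45, z 66 mm when closed. Pinched across its 26 mm and held lightly (20 to 30 N) it pivots between the fingers as the lid turns. Axes as the lid (as the case when closed).
- lid_hinge (a point): middle of the lid's hinge line, which runs along the case's y (case x 75, z 60 mm); the pull's point is 178 mm from that line
- latch (a joint): angle of the latch lever, rad: 0 points to the case's +x, over the lid; it grows clockwise seen from above (towards the case's -y, then the robot) up to 2.0. Above about 1.35 it is clear of the lid. It stays where it is left.
- latch_pivot (a point): the latch's upright pivot, on a wooden block on the case's front at case x -92, y -60, z 73 mm (underside of the lever)
- latch_tab (a point): middle of the latch's upright thumb tab, 24 mm along the lever, 10 mm across, 36 mm high (80 to 116 mm above the bench), 62 mm from the pivot. The lever is a steel bar 18 mm wide, 8 mm thick, that ends 76 mm from the pivot. Its x axis points along the lever away from the pivot.
- strop: paddle strop of reddish wood with a brown leather face up: flat paddle 115 mm long (its y), 52 mm wide (its x), 22 mm thick, and a straight handle from y 57 to 137 mm, 26 mm wide, 24 mm high. Origin: centre of the paddle's underside; y points towards the handle, z up. 100 to 200 g.
- mat: black rubber mat fixed on the bench, 180 mm (its x) by 260 mm (its y), 3 mm thick; origin: centre of its underside
- wheel: bystander: grinding wheel lying flat, 150 mm across, 22 mm thick, with a steel hub to 50 mm; origin: centre of its underside
- cup_a: bystander: blue enamel cup, 60 mm across, 70 mm high; origin: centre of its underside
- cup_b: bystander: blue enamel cup like the first; origin: centre of its underside
- offcut_a: bystander: wood block 40 x 110 x 30 mm; origin: centre of its underside
- offcut_b: bystander: dark wood block 50 x 90 x 25 mm; origin: centre of its underside
- tub: bystander: yellow plastic tub, 100 mm across, 75 mm high; origin: centre of its underside
- file: bystander: file with a wooden handle, 195 mm long (its x), 24 mm wide, 24 mm high; origin: under its middle

How it is judged:
By the outcome, as a careful person would: the job done as asked, in the order asked, and still so for the second after the job is handed in, with the robot touching nothing.
It also fails if it takes over 72 s, if anything falls off the work surface, if the arm or the gripper's body presses on something with over 40 N, if the wrist force passes 120 N, or if a joint passes its speed limit or range.

### The arm

A 7-joint arm with a two-finger parallel gripper is mounted at the origin on the work surface. World frame = base frame: x ahead of the robot, y to its left, z up, the work surface at z = 0. Lengths are in m, angles in rad, forces in N, time in s.
With the tool pointing down it reaches from about 0.425 to 0.95 m from the base axis. Payload 4.7 kg.
Tool frame: the origin (TCP) lies midway between the tips of the shut fingers; the grasp point (between the pads) lies 19 mm behind it; z points along the fingers, y is the line along which they close (so a half turn about z gives the same grasp; the last joint's range is limited). The gripper opens to 85 mm and grips with 20 to 120 N. Pads are 22 mm wide; open, the fingers measure 114 mm over their backs; the gripper's body (76 mm by 85 mm) begins 54 mm behind the grasp point. The pads swing forward as they close: fully open they stand 13 mm farther back than shut.
Start: joints at [-1.169, 0.469, -0.049, 1.532, 0.024, 1.141, -0.082], TCP at [0.282, 0.613, 0.231] pointing down, gripper open.
Joint ranges: [-2.59, 2.59], [-0.33, 1.99], [-1.39, 1.29], [0.1, 2.45], [-1.04, 4.18], [0.21, 1.99], [-2.66, 2.66]. Speed limits (rad/s): [2.57, 2.57, 3.14, 3.14, 3.14, 3.14, 3.14].

### API

Orientations are given as a unit quaternion [w, x, y, z].
In Python, from plant import read_state, get_image, get_calibration, workorder, spotter gives the robot as it stands. The module is installed in compiled form; this text tells all that it offers.
- The arm moves only by the tool apply_moves, never from a script. Its argument "steps" is a list of rows, each a list of 7 numbers: the opening, from 0 (shut) to 1 (fully open), then the shift along the tool's x, y, z scaled (see below), then the turn, a rotation vector about the tool's x, y, z scaled (see below). A call has 1 to 20 rows; each row is the pose to reach, as a shift and turn from the pose commanded when the call began, along the tool's axes at that moment, turning the shorter way round; what a row does not reach only later rows make up. The controller multiplies each number of a shift by 0.8 m and each number of a turn by 180 degrees. A row lasts 1/8 s, in which the tool goes at most 62.5 mm and 10.7 degrees, less where a joint would pass 70% of its speed; a pose out of reach is approached as far as the arm can. A call with a number of a shift or a turn outside -1 to 1 is refused whole. A call with a gripper value outside its range is refused whole. The fingers move at their own pace and stop on an object; "grip_force" is the grip in N (left out, the last holds). Time passes only in rows, so rows that repeat a pose let the fingers close. It gives the time, the measured TCP pose, the force, the opening and the grip force at its end, in the units of the state.
- read_state(): the state, without advancing time (a new reading comes with each control period).
- get_image(name): name is "scene" or "top"; returns the picture (384x512x3 uint8, red, green, blue); there is no depth.
- get_calibration(name): a dict with "fx", "fy", "cx", "cy" (pixels), "k1" (the pictures are not rectified: a ray, as slopes to the right and down, at radius r is drawn at 1 + k1 r^2 times it, then the intrinsics apply), "world_from_camera" (4x4, takes a point from camera to world coordinates). Camera axes: x right, y up, looking along -z (the intrinsics and any distortion apply to the point x, -y, -z); pixel columns grow to the right and rows downward; lengths in m; the calibration is good to about 2 mm. A picture is of the moment at which its call begins. get_calibration takes no time and is no camera call.
- workorder.hand_in(): hands the job in; it is judged then, once.
Trained networks look in the newest picture that a camera, given by its name, has taken for a name from the list of things; names that differ only in an ending like _2 or _b are one class to them, and where a whole thing is asked for, a point or a joint stands for the part that bears it (a point fixed in the world has none). Each returns a list of dicts, best first, with "confidence" (0 to 1); they miss things now and then, are a little off and sometimes report something else, mostly with a low value. They report only what shows in the picture. A call takes as long as a camera call.
- spotter.spot_in(camera, name): "position" ([column, row] in pixels, amid what is visible of it).
The state is a dict: "t": time; "qpos": joint angles; "qvel": joint speeds; "joint_efforts": joint torques, N m; "tool_pos": TCP position; "tcp_rot": TCP orientation; "force": force on the tool from outside, world axes, zero at the start; "wrist_torque": the same for the moment, N m; "opening": finger opening in m; "grasp_force": force on a finger pad.
Only numpy, scipy, OpenCV 4.12 (cv2) and the standard library are available. Lean on these libraries where they do the work, as an engineer would, in place of code of your own. Each camera call takes 0.05 s, during which the arm holds its last target. There are 200 camera calls.

## Working session

There is one attempt and no reset: what is moved stays moved. The work goes in short steps, Python scripts to look and compute and a tool call to move; the robot and the scene stay as the last step left them, time stands still between calls to the robot, and variables do not carry over. Pictures are saved under pics/ and viewed, at most 10 in all, crops included, and the job is handed in when it is done.

Besides the shell and the picture viewer there is one more tool, called as name(argument=value, ...) on one line, values as JSON. apply_moves: Moves the arm, as the interface text tells. Its arguments: {"type":"object","properties":{"steps":{"type":"array"},"grip_force":{"type":"number"}},"required":["steps"]}

```bash
mkdir -p pics
python3 - <<'E'
from plant import *
import cv2,json
for n in ("scene","top"):
    im=get_image(n); cv2.imwrite(f"pics/{n}0.png",im[:,:,::-1])
    c=get_calibration(n); print(n,c)
for n in ["case","lid_tray","lid_pull","latch_tab","latch_pivot","strop","mat"]:
    for k in ("top","scene"):
        print(n,k,[(d["position"],round(d["confidence"],2)) for d in spotter.spot_in(k,n)[:2]])
s=read_state();print(s)
E
```

```text
scene {'fx': 400.45805913226525, 'fy': 400.45805913226525, 'cx': 250.52938792460577, 'cy': 190.61952860594883, 'k1': 0.04370126044286803, 'world_from_camera': array([[ 0.17263248, -0.62049205,  0.76497558,  1.27021008],
       [ 0.98488099,  0.0973816 , -0.14326985, -0.14952377],
       [ 0.01440325,  0.77814294,  0.62792205,  0.70774876],
       [ 0.        ,  0.        ,  0.        ,  1.        ]])}
top {'fx': 426.3598075844709, 'fy': 426.3598075844709, 'cx': 257.16672210466345, 'cy': 193.4169486531505, 'k1': -0.1325255366590549, 'world_from_camera': array([[ 0.01549218,  0.98543615, -0.16933866,  0.36136162],
       [-0.99961957,  0.0191295 ,  0.01986918, -0.01106493],
       [ 0.02281918,  0.16896642,  0.98535762,  1.20561985],
       [ 0.        ,  0.        ,  0.        ,  1.        ]])}
case top [([252.8, 189.6], 0.67)]
case scene [([245.3, 234.3], 0.95)]
lid_tray top [([249.3, 188.4], 0.75)]
lid_tray scene [([250.3, 215.3], 0.59), ([82.3, 275.8], 0.4)]
lid_pull top [([245.6, 189.3], 0.63)]
lid_pull scene [([251.2, 213.7], 0.57)]
latch_tab top [([285.0, 207.9], 0.58), ([383.0,
[... 363 characters left out ...]
 'qpos': array([-1.16893589,  0.46854562, -0.04859884,  1.53247235,  0.02410118,
        1.14098745, -0.08230686]), 'qvel': array([ 0.00127862, -0.00099051,  0.00073892,  0.00026593,  0.00035068,
        0.00074241,  0.00045415]), 'joint_efforts': array([-3.31847405e-04, -5.10097682e+01, -4.71379759e-02, -2.38002402e+01,
        1.07999312e-02,  7.93069212e-04,  7.33167383e-06]), 'tool_pos': array([0.28182733, 0.61338903, 0.23138327]), 'tcp_rot': array([-3.06631527e-06,  2.13717922e-01,  9.76895410e-01,  8.78698298e-05]), 'force': array([-0.56362991, -0.19721716,  0.64467026]), 'wrist_torque': array([-0.02262343,  0.0529134 , -0.01227584]), 'grasp_force': 0.0, 'opening': 0.08584784330889908}
```

Run:
```python
import cv2
a=cv2.imread("pics/top0.png"); cv2.imwrite("pics/t1.png",cv2.resize(a,(768,576),interpolation=cv2.INTER_CUBIC))
cv2.imwrite("pics/t2.png",cv2.resize(a[110:270,170:370],(750,600),interpolation=cv2.INTER_CUBIC))
```

```text
(no output)
```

View pics/t1.png

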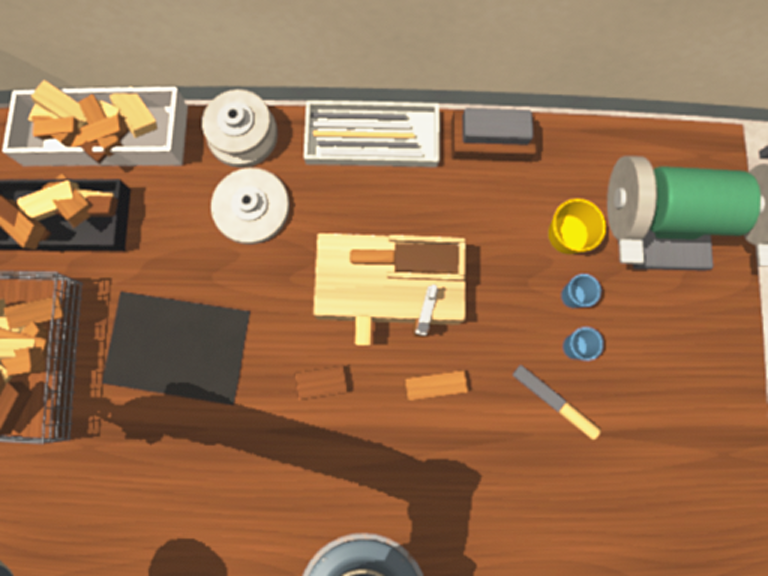

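View pics/t2.png

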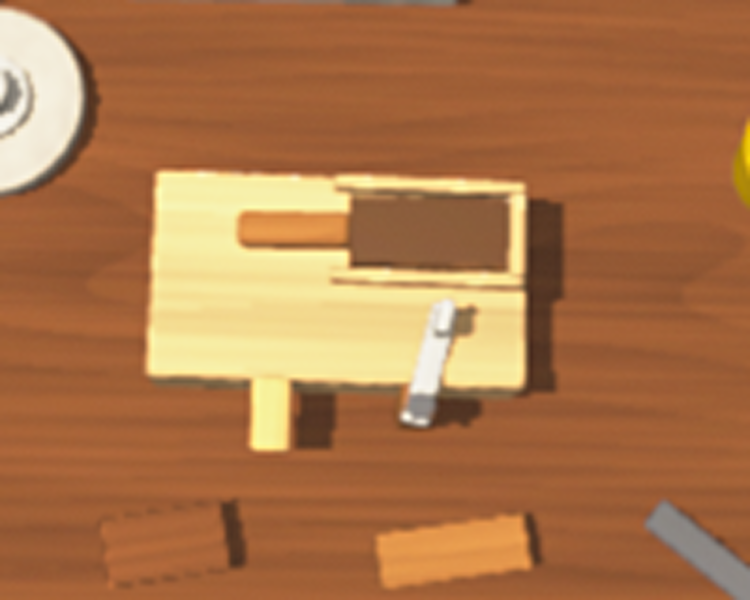

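View pics/scene0.png

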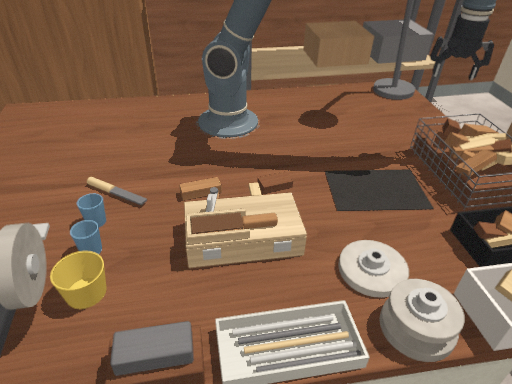

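Top view: the case is near (253,185) with the pull to the front, the latch over the lid at crop (435,360), the strop handle pointing left (+y), and the mat at t1 (177,348). Offcuts stand in front of the case.

```bash
cat > h.py <<'E'
from plant import *
import numpy as np, cv2
from scipy.spatial.transform import Rotation as R
from scipy.optimize import least_squares
def K(n):
    c=get_calibration(n); return c,np.array(c["world_from_camera"])
def px2w(n,p,z):
    c,T=K(n); d=np.array([(p[0]-c["cx"])/c["fx"],(p[1]-c["cy"])/c["fy"]]); u=d.copy()
    for _ in range(20): u=d/(1+c["k1"]*(u@u))
    r=T[:3,:3]@np.array([u[0],-u[1],-1]); o=T[:3,3]; return o+r*(z-o[2])/r[2]
def w2px(n,P):
    c,T=K(n); q=(np.asarray(P)-T[:3,3])@T[:3,:3]; u=np.array([q[...,0]/-q[...,2],-q[...,1]/-q[...,2]]).T
    u=u*(1+c["k1"]*(u**2).sum(-1,keepdims=True)); return u*[c["fx"],c["fy"]]+[c["cx"],c["cy"]]
def fit(W,M): # 2d rigid M->W : x,y,yaw
    W=np.array(W)[:,:2];M=np.array(M)
    f=lambda p:(M@np.array([[np.cos(p[2]),np.sin(p[2])],[-np.sin(p[2]),np.cos(p[2])]])+p[:2]-W).ravel()
    s=least_squares(f,[*W.mean(0),0]); return s.x, np.round(f(s.x).reshape(-1,2)*1000,1)
def to(p,m): c,s=np.cos(p[2]),np.sin(p[2]); return np.array([p[0]+c*m[0]-s*m[1],p[1]+s*m[0]+c*m[1]])
def rel(pos,yaw=None,Q=None,st=None):
    """shift/turn in command units from current measured pose; yaw: world dir of tool y, tool down"""
    s=st or read_state(); q=s["tcp_rot"]; A=R.from_quat([q[1],q[2],q[3],q[0]])
    sh=A.inv().apply(np.array(pos)-s["tool_pos"])/0.8
    if Q is None:
        y=np.array([np.cos(yaw),np.sin(yaw),0]); z=np.array([0,0,-1.]); Q=R.from_matrix(np.c_[np.cross(y,z),y,z])
    return np.round(sh,4),np.round((A.inv()*Q).as_rotvec()/np.pi,4)
E
python3 - <<'E'
from h import *
cr=lambda x,y:(x/3.75+170-.37,y/3.75+110-.37)
t1=lambda x,y:(x/1.5-.17,y/1.5-.17)
W=[px2w("top",cr(*p),z) for p,z in [((157,172),.071),((524,388),.071),((150,376),.071),((251,449),.073),((290,449),.073)]]
case,r=fit(W,[(75,135),(-75,-135),(-75,135),(-125,58),(-125,32)] and np.array([(75,135),(-75,-135),(-75,135),(-125,58),(-125,32)])/1000.); print("case",case,r)
S=[px2w("top",cr(*p),z) for p,z in [((238,214),.095),((238,246),.095),((350,196),.093),((350,268),.093),((509,199),.093),((507,270),.093)]]
st,r=fit(S,np.array([(13,137),(-13,137),(26,57.5),(-26,57.5),(26,-57.5),(-26,-57.5)])/1000.); print("strop",st,r)
M=[px2w("top",t1(*p),.003) for p in [(120,293),(249,310),(235,403),(105,382)]]
m,r=fit(M,np.array([(90,130),(90,-130),(-90,-130),(-90,130)])/1000.); print("mat",m,r)
for n,p,z in [("wheel",(250,205),.022),("tub",(578,226),.075),("cupa",(582,291),.07),("offb",(323,382),.025),("offa",(437,384),.03)]: print(n,px2w("top",t1(*p),z))
for n,l in [("pull",(-.103,.045)),("piv",(-.092,-.06)),("tray",(.033,-.058)),("hinge",(.075,0)),("floor",(0,-.06))]: print(n,to(case,l))
c=np.array([[*to(case,l),.071] for l in [(.075,.135),(-.075,-.135),(-.075,.135),(.075,-.135)]]); print(w2px("scene",c))
print("latch tab top", px2w("top",cr(446,303),.116),px2w("top",cr(415,422),.081))
E
```

```text
case [ 0.58245517 -0.04157378 -0.01352372] [[-0.2 -0.6]
 [ 0.3 -0.2]
 [ 0.2  1.6]
 [ 0.2 -1.2]
 [-0.6  0.4]]
strop [ 0.61267055 -0.10488837  0.00571908] [[ 1.5  0.2]
 [-1.2  0.7]
 [-0.4  0.5]
 [ 0.2  0.9]
 [-0.1 -0.1]
 [-0.  -2.1]]
mat [ 0.4521997   0.36063677 -0.11086405] [[ 3.1  0.5]
 [ 2.1 -3.1]
 [-1.3 -1.5]
 [-4.   4. ]]
wheel [0.7267874  0.23007371 0.022     ]
tub [ 0.6844064  -0.39002809  0.075     ]
cupa [ 0.56236284 -0.3943057   0.07      ]
offb [0.39176801 0.07790562 0.025     ]
offa [ 0.3914266  -0.13078088  0.03      ]
pull [0.48007313 0.004815  ]
piv [ 0.48965218 -0.10032415]
tray [ 0.6146678  -0.10001475]
hinge [ 0.65744831 -0.04258803]
floor [ 0.58164377 -0.1015683 ]
[[305.49594585 231.89839975]
 [182.3536516  200.26756482]
 [289.82208937 190.45359356]
 [184.31591437 244.77154224]]
latch tab top [ 0.55809268 -0.11464828  0.116     ] [ 0.47847869 -0.09629172  0.081     ]
```

Run:
```python
from h import *
print(rel([.612,-.013,.16],0))
```

```text
(array([-0.702 , -0.5391,  0.0891]), array([ 0.    , -0.    ,  0.3629]))
```

apply_moves(steps=[[0.65,-0.702,-0.539,0.089,0,0,0.363],[0.65,-0.702,-0.539,0.089,0,0,0.363],[0.65,-0.702,-0.539,0.089,0,0,0.363],[0.65,-0.702,-0.539,0.089,0,0,0.363],[0.65,-0.702,-0.539,0.089,0,0,0.363],[0.65,-0.702,-0.539,0.089,0,0,0.363],[0.65,-0.702,-0.539,0.089,0,0,0.363],[0.65,-0.702,-0.539,0.089,0,0,0.363],[0.65,-0.702,-0.539,0.089,0,0,0.363],[0.65,-0.702,-0.539,0.089,0,0,0.363],[0.65,-0.702,-0.539,0.089,0,0,0.363],[0.65,-0.702,-0.539,0.089,0,0,0.363],[0.65,-0.702,-0.539,0.089,0,0,0.363],[0.65,-0.702,-0.539,0.089,0,0,0.363],[0.65,-0.702,-0.539,0.089,0,0,0.363],[0.65,-0.702,-0.539,0.089,0,0,0.363]], grip_force=70)

```text
t: 2.8
tool_pos: [0.6119, -0.0115, 0.1603]
tcp_rot: [-0.0, 0.706, 0.708, 0.0]
force: [-0.1, 0.5, 0.6]
opening: 0.0556
grasp_force: 0.0
```

Run:
```python
from h import *
s=read_state();print(s["t"],s["tool_pos"],s["qpos"],s["opening"],s["force"])
print(rel([.612,-.013,.075],0))
```

```text
2.8 [ 0.61187718 -0.01147367  0.16030223] [-0.33166963  0.4502246   0.37997787  1.78277252 -0.20111857  0.94645168
  0.13388409] 0.055616041072597586 [-0.05409736  0.45223862  0.57590558]
(array([-2.000e-03,  1.000e-04,  1.066e-01]), array([ 0.0001, -0.0002,  0.0006]))
```

apply_moves(steps=[[0.65,0,0,0.03,0,0,0],[0.65,0,0,0.06,0,0,0],[0.65,0,0,0.085,0,0,0],[0.65,0,0,0.1,0,0,0],[0.65,0,0,0.107,0,0,0],[0.65,0,0,0.107,0,0,0],[0,0,0,0.107,0,0,0],[0,0,0,0.107,0,0,0],[0,0,0,0.107,0,0,0],[0,0,0,0.107,0,0,0],[0,0,0,0.107,0,0,0],[0,0,0,0.107,0,0,0]], grip_force=70)

```text
t: 4.3
tool_pos: [0.613, -0.0129, 0.0755]
tcp_rot: [0.001, 0.707, 0.707, 0.001]
force: [-0.2, -0.2, 6.4]
opening: 0.0248
grasp_force: 69.4
```

apply_moves(steps=[[0,0,0,-0.012,0,0,0],[0,0,0,-0.03,0,0,0],[0,0,0,-0.05,0,0,0],[0,0,0,-0.07,0,0,0],[0,0,0,-0.09,0,0,0],[0,0,0,-0.11,0,0,0],[0,0,0,-0.11,0,0,0],[0,0,0,-0.11,0,0,0]])

```text
t: 5.3
tool_pos: [0.6117, -0.0128, 0.1621]
tcp_rot: [-0.0, 0.707, 0.707, -0.0]
force: [-0.5, 0.6, -1.6]
opening: 0.0243
grasp_force: 69.1
```

Run:
```python
from h import *
a=get_image("scene");b=get_image("top")
cv2.imwrite("pics/g1.png",np.hstack([cv2.resize(a[100:290,150:350,::-1],(400,380)),cv2.resize(b[90:280,160:360,::-1],(400,380))]))
s=read_state();print(s["tool_pos"],s["force"],s["wrist_torque"],s["opening"])
```

```text
[ 0.61150079 -0.01285119  0.1616674 ] [ 0.9999961   0.04807073 -1.57476471] [ 0.10592045  0.01465483 -0.05525584] 0.024617363313157684
```

View pics/g1.png

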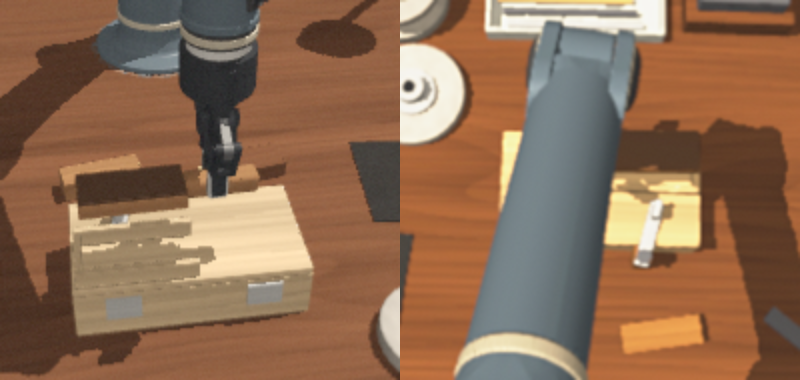

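The strop is held level above the case (scene crop, handle at (215,190)).

apply_moves(steps=[[0,0.02,-0.007,0,0,0,0],[0,0.05,-0.017,0,0,0,0],[0,0.09,-0.03,0,0,0,0],[0,0.135,-0.045,0,0,0,0],[0,0.18,-0.06,0,0,0,0],[0,0.225,-0.075,0,0,0,0],[0,0.27,-0.09,0,0,0,0],[0,0.315,-0.105,0,0,0,0],[0,0.36,-0.12,0,0,0,0],[0,0.405,-0.135,0,0,0,0],[0,0.45,-0.15,0,0,0,0],[0,0.485,-0.162,0,0,0,0],[0,0.51,-0.17,0,0,0,0],[0,0.525,-0.175,0,0,0,0],[0,0.531,-0.177,0.01,0,0,0],[0,0.531,-0.177,0.03,0,0,0],[0,0.531,-0.177,0.06,0,0,0],[0,0.531,-0.177,0.09,0,0,0],[0,0.531,-0.177,0.12,0,0,0],[0,0.531,-0.177,0.14,0,0,0]])

```text
t: 7.9
tool_pos: [0.4705, 0.4099, 0.0483]
tcp_rot: [0.0, 0.708, 0.706, -0.001]
force: [0.9, -0.1, -1.6]
opening: 0.0241
grasp_force: 69.0
```

apply_moves(steps=[[0,0,0,0.015,0,0,0],[0,0,0,0.025,0,0,0],[0,0,0,0.03,0,0,0],[0,0,0,0.03,0,0,0]])

```text
t: 8.4
tool_pos: [0.4708, 0.412, 0.0267]
tcp_rot: [-0.0, 0.707, 0.707, 0.0]
force: [-0.5, -0.0, -1.1]
opening: 0.0243
grasp_force: 69.0
```

apply_moves(steps=[[0,0,0,0.008,0,0,0],[0,0,0,0.015,0,0,0],[0,0,0,0.019,0,0,0],[0,0,0,0.021,0,0,0],[0,0,0,0.021,0,0,0]])

```text
t: 9.02
tool_pos: [0.4706, 0.4119, 0.0096]
tcp_rot: [-0.0, 0.707, 0.707, -0.0]
force: [-0.2, -0.0, -1.2]
opening: 0.0244
grasp_force: 69.0
```

apply_moves(steps=[[0,0,0,0.001,0,0,0],[0,0,0,0.002,0,0,0],[0,0,0,0.003,0,0,0],[0,0,0,0.003,0,0,0],[0,0,0,0.003,0,0,0]])

```text
t: 9.65
tool_pos: [0.4707, 0.412, 0.0076]
tcp_rot: [-0.0, 0.707, 0.707, 0.0]
force: [0.2, -1.0, 2.3]
opening: 0.0243
grasp_force: 69.3
```

apply_moves(steps=[[0.3,0,0,0,0,0,0],[0.5,0,0,0,0,0,0],[0.65,0,0,0,0,0,0],[0.65,0,0,0,0,0,0],[0.65,0,0,-0.03,0,0,0],[0.65,0,0,-0.08,0,0,0],[0.65,0,0,-0.14,0,0,0],[0.65,0,0,-0.2,0,0,0],[0.65,0,0,-0.2,0,0,0]])

```text
t: 10.78
tool_pos: [0.4729, 0.4136, 0.1719]
tcp_rot: [-0.0, 0.707, 0.707, 0.005]
force: [-0.1, 0.2, -0.2]
opening: 0.0553
grasp_force: 0.0
```

Run:
```python
from h import *
case=np.array([ 0.58245517,-0.04157378,-0.01352372]); piv=to(case,(-.092,-.06))
s=read_state(); print(s["t"],s["tool_pos"],s["force"])
def P(th,off=0,r=.058):
    a=case[2]-th; return piv+r*np.array([np.cos(a),np.sin(a)])+off*np.array([-np.sin(a),np.cos(a)])
a=P(.2,.022); print("start",a,P(.2,0,.062)); 
print(rel([*a,.17],0))
for th,o in [(.3,.016),(.5,.018),(.7,.018),(.9,.018),(1.1,.018),(1.3,.019),(1.5,.0195),(1.65,.0195),(1.78,.0195)]:
    d=P(th,o)-a; print(th,np.round([d[1]/.8,d[0]/.8],4))
b=get_image("top");a=get_image("scene");cv2.imwrite("pics/m1.png",cv2.resize(a[90:330,170:450,::-1],(700,600)))
```

```text
10.775 [0.47292997 0.41356643 0.17192445] [-0.09183801  0.15498147 -0.22266741]
start [ 0.55099693 -0.09111425] [ 0.55024418 -0.11346225]
(array([-0.6308,  0.098 , -0.0011]), array([ 0.002 , -0.0021, -0.0002]))
0.3 [-0.0148 -0.0015]
0.5 [-0.0275 -0.0025]
0.7 [-0.042  -0.0071]
0.9 [-0.0552 -0.0146]
1.1 [-0.0666 -0.0245]
1.3 [-0.0756 -0.0353]
1.5 [-0.0825 -0.0482]
1.65 [-0.086  -0.0591]
1.78 [-0.0876 -0.0689]
```

View pics/m1.png

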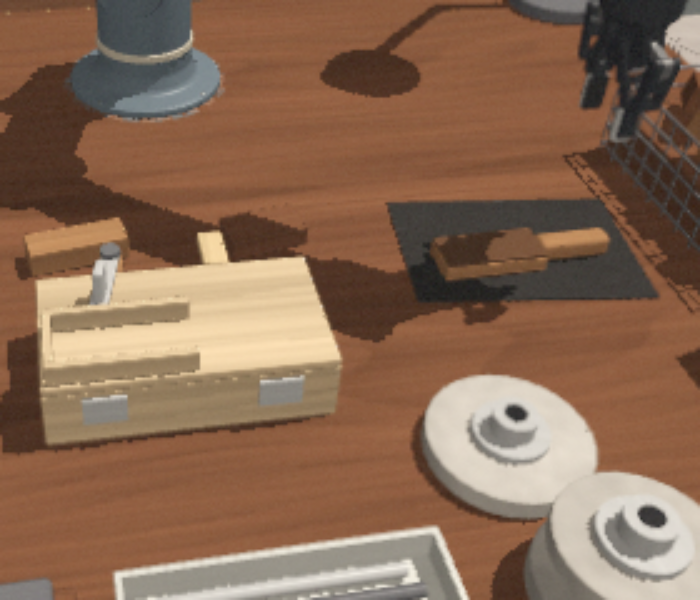

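The strop lies flat on the mat (crop (520,250)), wholly on it; the case is unmoved.

apply_moves(steps=[[0,-0.631,0.098,0,0,0,0],[0,-0.631,0.098,0,0,0,0],[0,-0.631,0.098,0,0,0,0],[0,-0.631,0.098,0,0,0,0],[0,-0.631,0.098,0,0,0,0],[0,-0.631,0.098,0,0,0,0],[0,-0.631,0.098,0,0,0,0],[0,-0.631,0.098,0,0,0,0],[0,-0.631,0.098,0,0,0,0],[0,-0.631,0.098,0,0,0,0],[0,-0.631,0.098,0,0,0,0],[0,-0.631,0.098,0,0,0,0]])

```text
t: 12.38
tool_pos: [0.5488, -0.0908, 0.1669]
tcp_rot: [-0.001, 0.706, 0.708, 0.0]
force: [-0.4, -0.1, 0.3]
opening: 0.0005
grasp_force: 0.0
```

Run:
```python
from h import *
print(rel([.551,-.0911,.088],0),read_state()["opening"])
```

```text
(array([-0.0005,  0.0029,  0.0987]), array([-0.0002, -0.0003,  0.0009])) 0.0005168635272348713
```

apply_moves(steps=[[0,0,0.003,0.03,0,0,0],[0,0,0.003,0.06,0,0,0],[0,0,0.003,0.085,0,0,0],[0,0,0.003,0.098,0,0,0],[0,0,0.003,0.098,0,0,0],[0,0,0.003,0.098,0,0,0]])

```text
t: 13.12
tool_pos: [0.5519, -0.0928, 0.0896]
tcp_rot: [0.001, 0.707, 0.707, 0.001]
force: [0.4, -0.6, 0.6]
opening: -0.0001
grasp_force: 0.0
```

apply_moves(steps=[[0,-0.007,-0.001,0,0,0,0],[0,-0.015,-0.0015,0,0,0,0],[0,-0.021,-0.002,0,0,0,0],[0,-0.0275,-0.0025,0,0,0,0],[0,-0.035,-0.0045,0,0,0,0],[0,-0.042,-0.007,0,0,0,0],[0,-0.049,-0.0105,0,0,0,0],[0,-0.055,-0.0145,0,0,0,0],[0,-0.061,-0.0195,0,0,0,0],[0,-0.0665,-0.0245,0,0,0,0],[0,-0.0715,-0.03,0,0,0,0],[0,-0.0755,-0.0355,0,0,0,0],[0,-0.0795,-0.042,0,0,0,0],[0,-0.0825,-0.048,0,0,0,0],[0,-0.0845,-0.0535,0,0,0,0],[0,-0.086,-0.059,0,0,0,0],[0,-0.0875,-0.064,0,0,0,0],[0,-0.088,-0.069,0,0,0,0],[0,-0.088,-0.069,0,0,0,0],[0,-0.088,-0.069,0,0,0,0]])

```text
t: 15.62
tool_pos: [0.4956, -0.1634, 0.0888]
tcp_rot: [-0.0, 0.707, 0.707, -0.0]
force: [-0.0, -0.3, 0.2]
opening: 0.0002
grasp_force: 0.0
```

apply_moves(steps=[[0,0,0.01,-0.01,0,0,0],[0,0,0.01,-0.05,0,0,0],[0,0,0.01,-0.1,0,0,0],[0,0,0.01,-0.1,0,0,0],[0,0,0.01,-0.1,0,0,0]])

```text
t: 16.25
tool_pos: [0.504, -0.163, 0.1687]
tcp_rot: [-0.0, 0.707, 0.707, 0.0]
force: [-0.7, -0.4, -0.6]
opening: 0.0
grasp_force: 0.0
```

Run:
```python
from h import *
case=np.array([ 0.58245517,-0.04157378,-0.01352372])
print(rel([*to(case,(-.103,.045)),.15],case[2]+np.pi/2))
a=get_image("scene");cv2.imwrite("pics/l1.png",cv2.resize(a[110:270,150:350,::-1],(700,560)))
```

```text
(array([ 0.2098, -0.0299,  0.0235]), array([ 0.000e+00, -1.000e-04, -4.957e-01]))
```

View pics/l1.png

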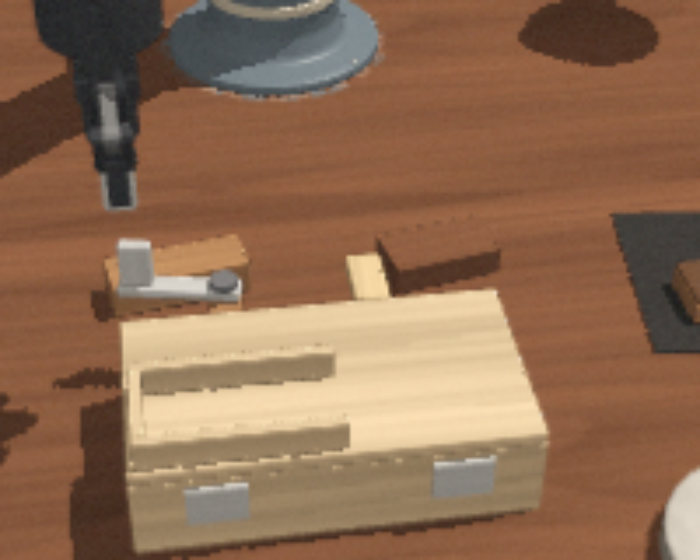

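The latch now lies along the case's front (crop (180,285)), clear of the lid.

apply_moves(steps=[[0.65,0.21,-0.03,0.0235,0,0,-0.4957],[0.65,0.21,-0.03,0.0235,0,0,-0.4957],[0.65,0.21,-0.03,0.0235,0,0,-0.4957],[0.65,0.21,-0.03,0.0235,0,0,-0.4957],[0.65,0.21,-0.03,0.0235,0,0,-0.4957],[0.65,0.21,-0.03,0.0235,0,0,-0.4957],[0.65,0.21,-0.03,0.0235,0,0,-0.4957],[0.65,0.21,-0.03,0.0235,0,0,-0.4957],[0.65,0.21,-0.03,0.0235,0,0,-0.4957],[0.65,0.21,-0.03,0.0235,0,0,-0.4957],[0.65,0.21,-0.03,0.0235,0,0,-0.4957],[0.65,0.21,-0.03,0.0235,0,0,-0.4957],[0.65,0.21,-0.03,0.0235,0,0,-0.4957]])

```text
t: 17.92
tool_pos: [0.48, 0.0047, 0.15]
tcp_rot: [-0.0, 0.007, 1.0, 0.0]
force: [-0.2, -0.2, 0.6]
opening: 0.0553
grasp_force: 0.0
```

Run:
```python
from h import *
case=np.array([ 0.58245517,-0.04157378,-0.01352372])
s=read_state();print(s["qpos"])
print(rel([*to(case,(-.103,.045)),.048],case[2]+np.pi/2))
# arc, tool x = -case x, z down
r=np.hypot(.178,.006);p0=np.arctan2(.006,.178)
for i,a in enumerate(np.linspace(0,1.85,20)):
    print(round(a,2),np.round([ -(.178-r*np.cos(p0+a))/.8, -(r*np.sin(p0+a)-.006)/.8],4), end='; ')
```

```text
[-0.18736373  0.24847047  0.10482696  2.07704535 -0.03533804  0.81783012
  1.49518929]
(array([-1.000e-04,  1.000e-04,  1.275e-01]), array([ 0.    , -0.    , -0.0002]))
0.0 [-0.  0.]; 0.1 [-0.0018 -0.0216]; 0.19 [-0.0057 -0.0429]; 0.29 [-0.0116 -0.0638]; 0.39 [-0.0195 -0.0839]; 0.49 [-0.0294 -0.1032]; 0.58 [-0.041  -0.1215]; 0.68 [-0.0544 -0.1385]; 0.78 [-0.0694 -0.1542]; 0.88 [-0.0859 -0.1683]; 0.97 [-0.1036 -0.1807]; 1.07 [-0.1225 -0.1914]; 1.17 [-0.1423 -0.2002]; 1.27 [-0.1628 -0.207 ]; 1.36 [-0.184  -0.2118]; 1.46 [-0.2055 -0.2145]; 1.56 [-0.2271 -0.2151]; 1.66 [-0.2487 -0.2136]; 1.75 [-0.2701 -0.21  ]; 1.85 [-0.291  -0.2043];
```

apply_moves(steps=[[0.65,0,0,0.03,0,0,0],[0.65,0,0,0.07,0,0,0],[0.65,0,0,0.1,0,0,0],[0.65,0,0,0.12,0,0,0],[0.65,0,0,0.1275,0,0,0],[0.65,0,0,0.1275,0,0,0],[0,0,0,0.1275,0,0,0],[0,0,0,0.1275,0,0,0],[0,0,0,0.1275,0,0,0],[0,0,0,0.1275,0,0,0],[0,0,0,0.1275,0,0,0]], grip_force=28)

```text
t: 19.3
tool_pos: [0.4807, 0.0076, 0.0492]
tcp_rot: [0.001, 0.007, 1.0, 0.002]
force: [-1.2, 6.2, 4.6]
opening: 0.0253
grasp_force: 31.3
```

apply_moves(steps=[[0,-0.0005,0,-0.011,0,0,0],[0,-0.002,0,-0.0215,0,0,0],[0,-0.0055,0,-0.043,0,0,0],[0,-0.0115,0,-0.064,0,0,0],[0,-0.0195,0,-0.084,0,0,0],[0,-0.0295,0,-0.103,0,0,0],[0,-0.041,0,-0.1215,0,0,0],[0,-0.0545,0,-0.1385,0,0,0],[0,-0.0695,0,-0.154,0,0,0],[0,-0.086,0,-0.168,0,0,0],[0,-0.1035,0,-0.1805,0,0,0]])

```text
t: 20.68
tool_pos: [0.5598, 0.0061, 0.1915]
tcp_rot: [-0.004, 0.006, 1.0, 0.002]
force: [-3.0, 5.7, -4.8]
opening: 0.0251
grasp_force: 29.3
```

apply_moves(steps=[[0,-0.019,0,-0.011,0,0,0],[0,-0.039,0,-0.0195,0,0,0],[0,-0.0595,0,-0.0265,0,0,0],[0,-0.0805,0,-0.0315,0,0,0],[0,-0.102,0,-0.034,0,0,0],[0,-0.1235,0,-0.0345,0,0,0],[0,-0.145,0,-0.033,0,0,0],[0,-0.1665,0,-0.0295,0,0,0],[0,-0.1875,0,-0.024,0,0,0],[0,-0.1895,0,-0.0235,0,0,0],[0,-0.1895,0,-0.0235,0,0,0]])

```text
t: 22.05
tool_pos: [0.7146, 0.0031, 0.2117]
tcp_rot: [0.001, 0.006, 1.0, 0.001]
force: [0.9, 3.8, 1.1]
opening: 0.0254
grasp_force: 30.7
```

Run:
```python
from h import *
s=read_state();print(s["tool_pos"],s["force"],s["grasp_force"])
a=get_image("scene");b=get_image("top")
cv2.imwrite("pics/o1.png",np.hstack([cv2.resize(a[90:280,150:350,::-1],(400,380)),cv2.resize(b[90:280,160:360,::-1],(400,380))]))
```

```text
[0.71462216 0.00314141 0.21174002] [0.89413914 3.83752755 1.10380082] 30.656484067440033
```

View pics/o1.png

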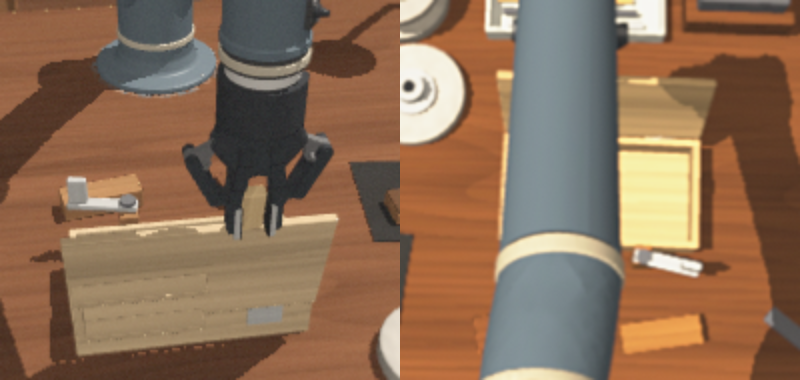

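The lid stands open, gripped at its pull (scene crop (255,210)); nudge further to make sure of the stop.

apply_moves(steps=[[0,-0.005,0,0.002,0,0,0],[0,-0.01,0,0.004,0,0,0],[0,-0.013,0,0.0055,0,0,0],[0,-0.013,0,0.0055,0,0,0]])

```text
t: 22.65
tool_pos: [0.725, 0.003, 0.2082]
tcp_rot: [0.001, 0.006, 1.0, 0.001]
force: [0.0, 4.7, 4.0]
opening: 0.0255
grasp_force: 30.1
```

apply_moves(steps=[[0,-0.005,0,0.002,0,0,0],[0,-0.01,0,0.004,0,0,0],[0,-0.01,0,0.004,0,0,0]])

```text
t: 23.02
tool_pos: [0.7273, 0.003, 0.2069]
tcp_rot: [-0.006, 0.006, 1.0, 0.001]
force: [-20.1, 6.7, 19.3]
opening: 0.0256
grasp_force: 30.7
```

apply_moves(steps=[[0,0.005,0,-0.002,0,0,0],[0.3,0.005,0,-0.002,0,0,0],[0.7,0.005,0,-0.002,0,0,0],[0.7,0.005,0,-0.002,0,0,0],[0.7,0.005,0,-0.03,0,0,0],[0.7,0.005,0,-0.07,0,0,0],[0.7,0.005,0,-0.11,0,0,0],[0.7,0.005,0,-0.13,0,0,0],[0.7,0.005,0,-0.13,0,0,0]])

```text
t: 24.15
tool_pos: [0.7293, 0.0005, 0.3084]
tcp_rot: [0.001, 0.007, 1.0, -0.0]
force: [1.1, 0.2, -0.1]
opening: 0.0596
grasp_force: 0.0
```

Run:
```python
from h import *
s=read_state();print(s["t"],s["tool_pos"],s["force"])
print("to mat", rel([.472,.345,.31],0))
```

```text
24.15 [7.29252282e-01 5.33451708e-04 3.08391663e-01] [ 1.09526254  0.19955072 -0.13401118]
to mat (array([ 0.3278,  0.4258, -0.0028]), array([3.000e-04, 6.000e-04, 4.953e-01]))
```

Run:
```python
from h import *
print(rel([.3,.6,.3],0))
```

```text
(array([0.5475, 0.7414, 0.0092]), array([3.000e-04, 6.000e-04, 4.953e-01]))
```

apply_moves(steps=[[1,0.5475,0.7415,0.009,0,0,0.495],[1,0.5475,0.7415,0.009,0,0,0.495],[1,0.5475,0.7415,0.009,0,0,0.495],[1,0.5475,0.7415,0.009,0,0,0.495],[1,0.5475,0.7415,0.009,0,0,0.495],[1,0.5475,0.7415,0.009,0,0,0.495],[1,0.5475,0.7415,0.009,0,0,0.495],[1,0.5475,0.7415,0.009,0,0,0.495],[1,0.5475,0.7415,0.009,0,0,0.495],[1,0.5475,0.7415,0.009,0,0,0.495],[1,0.5475,0.7415,0.009,0,0,0.495],[1,0.5475,0.7415,0.009,0,0,0.495],[1,0.5475,0.7415,0.009,0,0,0.495],[1,0.5475,0.7415,0.009,0,0,0.495],[1,0.5475,0.7415,0.009,0,0,0.495]])

```text
t: 26.02
tool_pos: [0.301, 0.5988, 0.2999]
tcp_rot: [0.001, 0.708, 0.707, -0.0]
force: [-0.0, -0.4, 0.7]
opening: 0.0855
grasp_force: 0.0
```

Run:
```python
from h import *
s=read_state();print(s["t"],s["tool_pos"],s["qpos"])
b=get_image("top")
cv2.imwrite("pics/f.png",b[:,:,::-1])
c=cv2.resize(b[110:250,60:200,::-1],(400,400),interpolation=cv2.INTER_CUBIC); d=cv2.resize(b[115:235,190:330,::-1],(700,600),interpolation=cv2.INTER_CUBIC)
e=np.zeros((600,800,3),np.uint8)
e[:600,:400]=cv2.resize(b[130:280,60:160,::-1],(400,600),interpolation=cv2.INTER_CUBIC)
e[:,400:]=cv2.resize(b[110:230,200:320,::-1],(400,600) if 0 else (400,400),interpolation=cv2.INTER_CUBIC) if 0 else 0
cv2.imwrite("pics/f1.png",d); cv2.imwrite("pics/f2.png",e[:,:400])
```

```text
26.025 [0.30101118 0.59875931 0.29993378] [-1.2783014   0.41522038  0.1586584   1.46511499 -0.06564374  1.26770482
 -1.11456577]
```

View pics/f1.png

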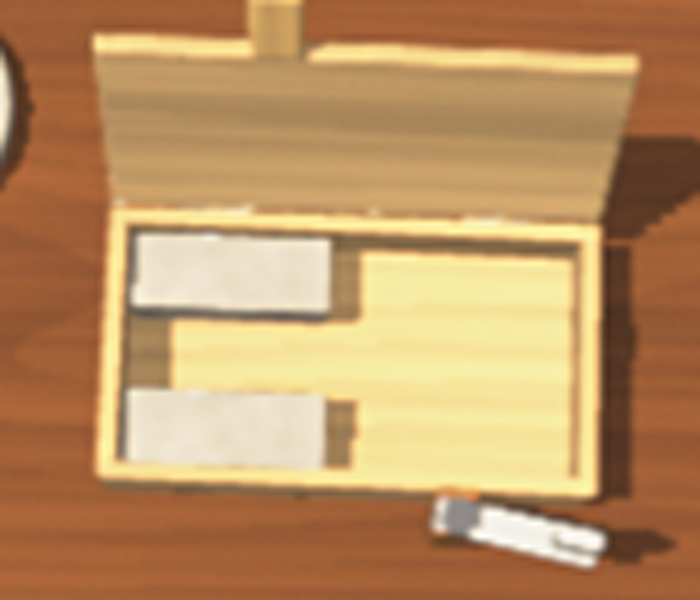

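View pics/f2.png

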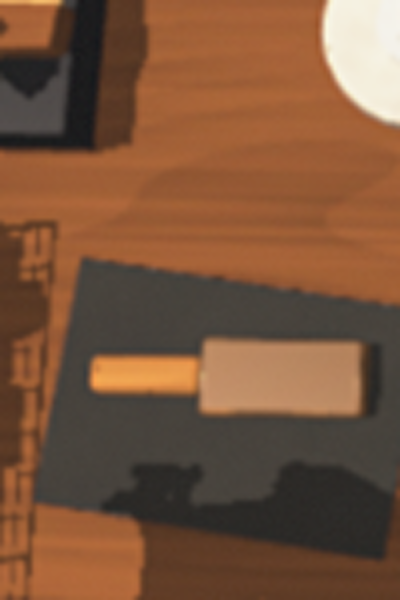

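Run:
```python
from h import *
c1=lambda p:(p[0]/5+190-.4,p[1]/5+115-.4); c2=lambda p:(p[0]/4+60-.37,p[1]/4+130-.37)
st=[(133,233),(331,237),(329,315),(131,308),(126,388),(325,396),(324,468),(122,460)]
ms=[(65,125),(65,13),(23,13),(23,125),(-23,125),(-23,13),(-65,13),(-65,125)]
ri=[(598,497),(95,478),(110,207),(602,226)]; mr=[(-75,-135),(-75,135),(75,135),(75,-135)]
W1=[px2w("top",c1(p),.047) for p in st]; W2=[px2w("top",c1(p),.060) for p in ri]
for W,m in[(W1,ms),(W2,mr),(W1+W2,ms+mr)]:
    c,r=fit(W,np.array(m)/1000.);print(c,r.tolist(),to(c,(0,-.06)))
S=[px2w("top",c2(p),z) for p,z in [((202,338),.025),((364,342),.025),((362,414),.025),((200,412),.025),((90,355),.027),((90,392),.027)]]
c,r=fit(S,np.array([(26,57.5),(26,-57.5),(-26,-57.5),(-26,57.5),(13,137),(-13,137)])/1000.);print("strop",c,r.tolist())
```

```text
[ 0.58298199 -0.04206748 -0.01526917] [[0.3, 0.5], [-1.3, -0.8], [1.3, -0.6], [1.2, 1.4], [0.3, 0.9], [0.9, -1.4], [-1.0, -0.6], [-1.6, 0.6]] [ 0.58206587 -0.10206049]
[ 0.58266044 -0.04147117 -0.01919363] [[0.9, 1.5], [0.7, -1.6], [-0.7, -1.6], [-0.9, 1.7]] [ 0.5815089  -0.10146012]
[ 0.5827424  -0.0418665  -0.01814804] [[0.4, 0.5], [-1.5, -0.8], [1.1, -0.5], [1.3, 1.6], [0.4, 1.1], [0.7, -1.1], [-1.2, -0.2], [-1.5, 1.0], [1.1, 1.0], [0.6, -2.1], [-0.7, -1.9], [-0.6, 1.4]] [ 0.58165357 -0.10185662]
strop [0.47146881 0.31903449 0.01121834] [[-0.3, -0.8], [1.2, -0.0], [-0.5, 0.6], [-0.3, 0.7], [-0.0, -1.1], [0.0, 0.6]]
```

The open case shows a clear bay and gap between the stones (f1: gap at (170..330, 315..390)); the strop lies flat on the mat (f2 (280,375)); the measured poses agree with the release pose.

Run:
```python
from h import *
print(rel([.4713,.339,.1],.011))
```

```text
(array([-0.3242,  0.2132,  0.2508]), array([ 0.0002,  0.0003, -0.004 ]))
```

apply_moves(steps=[[1,-0.324,0.213,0.1,0,0,-0.004],[1,-0.324,0.213,0.15,0,0,-0.004],[1,-0.324,0.213,0.25,0,0,-0.004],[1,-0.324,0.213,0.25,0,0,-0.004],[1,-0.324,0.213,0.25,0,0,-0.004],[1,-0.324,0.213,0.25,0,0,-0.004],[1,-0.324,0.213,0.25,0,0,-0.004],[1,-0.324,0.213,0.25,0,0,-0.004],[1,-0.324,0.213,0.25,0,0,-0.004],[1,-0.324,0.213,0.25,0,0,-0.004]])

```text
t: 27.32
tool_pos: [0.4697, 0.3431, 0.1014]
tcp_rot: [-0.0, 0.701, 0.713, 0.001]
force: [0.1, -0.7, -0.6]
opening: 0.0856
grasp_force: 0.0
```

Run:
```python
from h import *
print(rel([.4713,.339,.0065],.011))
```

```text
(array([-0.0053,  0.0017,  0.1187]), array([ 0.0004, -0.0005,  0.0017]))
```

apply_moves(steps=[[1,0,0,0.03,0,0,0],[1,0,0,0.06,0,0,0],[1,0,0,0.09,0,0,0],[1,0,0,0.108,0,0,0],[1,0,0,0.117,0,0,0],[1,0,0,0.117,0,0,0],[0,0,0,0.117,0,0,0],[0,0,0,0.117,0,0,0],[0,0,0,0.117,0,0,0],[0,0,0,0.117,0,0,0],[0,0,0,0.117,0,0,0]], grip_force=70)

```text
t: 28.7
tool_pos: [0.4708, 0.3421, 0.0082]
tcp_rot: [0.0, 0.702, 0.712, 0.001]
force: [0.3, 0.2, 5.5]
opening: 0.0505
grasp_force: 73.6
```

apply_moves(steps=[[0,0,0,-0.012,0,0,0],[0,0,0,-0.03,0,0,0],[0,0,0,-0.055,0,0,0],[0,0,0,-0.085,0,0,0],[0,0,0,-0.115,0,0,0],[0,0,0,-0.145,0,0,0],[0,0,0,-0.175,0,0,0],[0,0,0,-0.19,0,0,0],[0,0,0,-0.19,0,0,0],[0,0,0,-0.19,0,0,0]])

```text
t: 29.95
tool_pos: [0.4694, 0.3412, 0.158]
tcp_rot: [-0.0, 0.702, 0.712, -0.001]
force: [0.5, -0.2, -1.2]
opening: 0.0498
grasp_force: 72.8
```

Run:
```python
from h import *
s=read_state();print(s["tool_pos"],s["force"],s["wrist_torque"],s["opening"])
print(rel([.5834,-.077,s["tool_pos"][2]],-.016))
```

```text
[0.46938972 0.34116872 0.15804654] [ 0.45389401 -0.23392035 -1.1883897 ] [-0.03701651 -0.01163184  0.06067906] 0.04980077675167956
(array([-5.247e-01,  1.350e-01,  4.000e-04]), array([-0.0004,  0.0003,  0.0097]))
```

apply_moves(steps=[[0,-0.02,0.005,0,0,0,0],[0,-0.055,0.014,0,0,0,0.002],[0,-0.1,0.026,0,0,0,0.003],[0,-0.145,0.037,0,0,0,0.004],[0,-0.19,0.049,0,0,0,0.005],[0,-0.235,0.06,0,0,0,0.006],[0,-0.28,0.072,0,0,0,0.007],[0,-0.325,0.084,0,0,0,0.008],[0,-0.37,0.095,0,0,0,0.009],[0,-0.415,0.107,0,0,0,0.0095],[0,-0.455,0.117,0,0,0,0.0095],[0,-0.485,0.125,0,0,0,0.0095],[0,-0.508,0.131,0,0,0,0.0095],[0,-0.52,0.134,0,0,0,0.0095],[0,-0.5245,0.135,0,0,0,0.0095],[0,-0.5245,0.135,0,0,0,0.0095],[0,-0.5245,0.135,0,0,0,0.0095],[0,-0.5245,0.135,0,0,0,0.0095]])

```text
t: 32.2
tool_pos: [0.584, -0.0756, 0.1589]
tcp_rot: [-0.0, 0.712, 0.702, 0.0]
force: [-0.3, -0.7, -1.8]
opening: 0.0501
grasp_force: 72.8
```

Run:
```python
from h import *
s=read_state();print(s["tool_pos"],s["force"],s["wrist_torque"],s["opening"])
print(rel([.5834,-.077,.0125],-.016))
```

```text
[ 0.58400305 -0.07564689  0.158898  ] [-0.31481164 -0.68417342 -1.80520389] [-0.01913807  0.05572136  0.02602925] 0.05006902798980506
(array([-0.0018, -0.0007,  0.183 ]), array([-0.    , -0.0001,  0.0006]))
```

apply_moves(steps=[[0,-0.001,-0.0005,0.01,0,0,0],[0,-0.001,-0.0005,0.03,0,0,0],[0,-0.001,-0.0005,0.055,0,0,0],[0,-0.001,-0.0005,0.08,0,0,0],[0,-0.001,-0.0005,0.1,0,0,0],[0,-0.001,-0.0005,0.115,0,0,0],[0,-0.001,-0.0005,0.125,0,0,0],[0,-0.001,-0.0005,0.13,0,0,0],[0,-0.001,-0.0005,0.14,0,0,0],[0,-0.001,-0.0005,0.15,0,0,0],[0,-0.001,-0.0005,0.155,0,0,0],[0,-0.001,-0.0005,0.155,0,0,0]])

```text
t: 33.7
tool_pos: [0.5834, -0.0772, 0.0345]
tcp_rot: [-0.0, 0.713, 0.702, -0.0]
force: [0.4, 0.3, -0.8]
opening: 0.0497
grasp_force: 72.8
```

apply_moves(steps=[[0,0,0,0.006,0,0,0],[0,0,0,0.012,0,0,0],[0,0,0,0.018,0,0,0],[0,0,0,0.022,0,0,0],[0,0,0,0.022,0,0,0]])

```text
t: 34.33
tool_pos: [0.5834, -0.0772, 0.0169]
tcp_rot: [-0.0, 0.713, 0.702, -0.0]
force: [-0.2, 0.5, -1.4]
opening: 0.0499
grasp_force: 72.8
```

apply_moves(steps=[[0,0,0,0.0015,0,0,0],[0,0,0,0.003,0,0,0],[0,0,0,0.004,0,0,0],[0,0,0,0.005,0,0,0],[0,0,0,0.005,0,0,0],[0,0,0,0.005,0,0,0]])

```text
t: 35.08
tool_pos: [0.5836, -0.0772, 0.0133]
tcp_rot: [-0.0, 0.713, 0.702, 0.0]
force: [0.2, -0.0, -0.8]
opening: 0.05
grasp_force: 72.8
```

apply_moves(steps=[[0,0,0,0.001,0,0,0],[0,0,0,0.002,0,0,0],[0,0,0,0.002,0,0,0],[0,0,0,0.002,0,0,0]])

```text
t: 35.58
tool_pos: [0.5837, -0.0772, 0.0131]
tcp_rot: [-0.0, 0.713, 0.702, 0.0]
force: [-4.2, 0.9, 10.3]
opening: 0.0503
grasp_force: 74.1
```

apply_moves(steps=[[0.65,0,0,-0.001,0,0,0],[0.75,0,0,-0.001,0,0,0],[0.82,0,0,-0.001,0,0,0],[0.82,0,0,-0.001,0,0,0],[0.82,0,0,-0.02,0,0,0],[0.82,0,0,-0.06,0,0,0],[0.82,0,0,-0.12,0,0,0],[0.82,0,0,-0.19,0,0,0],[0.82,0,0,-0.25,0,0,0],[0.82,0.1,-0.1,-0.27,0,0,0],[0.82,0.2,-0.15,-0.27,0,0,0],[0.82,0.3,-0.2,-0.27,0,0,0],[0.82,0.38,-0.2,-0.27,0,0,0],[0.82,0.45,-0.2,-0.27,0,0,0],[0.82,0.5,-0.2,-0.27,0,0,0],[0.82,0.5,-0.2,-0.27,0,0,0],[0.82,0.5,-0.2,-0.27,0,0,0]])

```text
t: 37.7
tool_pos: [0.4278, 0.3305, 0.2285]
tcp_rot: [-0.001, 0.71, 0.705, 0.001]
force: [0.7, -1.5, -1.0]
opening: 0.0701
grasp_force: 0.0
```

Run:
```python
from h import *
s=read_state();print(s["t"],s["tool_pos"],s["force"])
a=get_image("scene");b=get_image("top")
cv2.imwrite("pics/z1.png",np.hstack([cv2.resize(a[90:280,150:350,::-1],(400,380)),cv2.resize(b[105:238,190:330,::-1],(400,380))]))
```

```text
37.7 [0.42781361 0.33053477 0.22852911] [ 0.67693816 -1.5189366  -1.04170237]
```

View pics/z1.png

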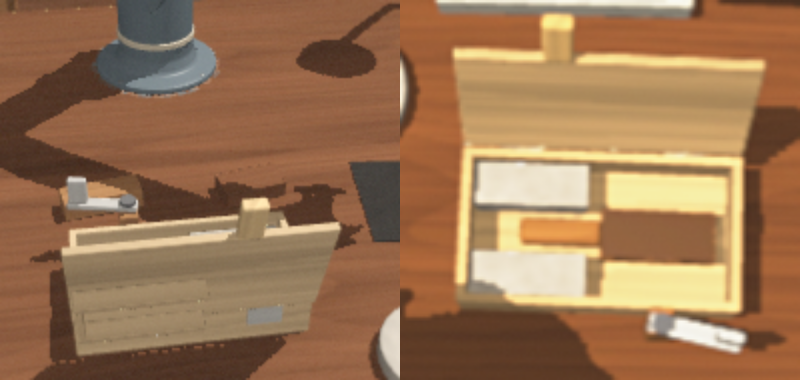

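The strop lies flat in the case (right half, paddle (660,237), handle (560,232) in the gap), the lid stands open and the latch is clear.

```bash
python3 -c "
from plant import workorder
print(workorder.hand_in())"
```

```text
the job is handed in; nothing more can be done
None
```

The job is done and handed in at about 38 s: the strop lies flat in the case with its handle between the stones, the lid stands fully open, the latch is clear of the lid, and nothing else was disturbed.

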